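# Nest the reed-plate trays and tally them

## Robot

A 6-joint arm with a two-finger parallel gripper is mounted at the origin on the work surface. World frame = base frame: x ahead of the robot, y to its left, z up, the work surface at z = 0. Lengths are in m, angles in rad, forces in N, time in s.
With the tool pointing down it reaches from about 0.325 to 0.9 m from the base axis. Payload 6.1 kg.
Tool frame: the origin (TCP) lies midway between the tips of the shut fingers; the grasp point (between the pads) lies 19 mm behind it; z points along the fingers, y is the line along which they close (so a half turn about z gives the same grasp; the last joint's range is limited). The gripper opens to 85 mm and grips with 20 to 120 N. Pads are 22 mm wide; open, the fingers measure 114 mm over their backs; the gripper's body (76 mm by 85 mm) begins 54 mm behind the grasp point. The pads swing forward as they close: fully open they stand 13 mm farther back than shut.
Start: joints at [1.109, 0.22, 1.526, -0, 1.395, -0.126], TCP at [0.206, 0.59, 0.231] pointing down, gripper open.
Joint ranges: [-2.98, 2.98], [-0.91, 2.08], [0.09, 2.57], [-1.24, 4.39], [0.2, 2.65], [-2.68, 2.68]. Speed limits (rad/s): [2.57, 2.57, 3.01, 3.14, 3.14, 3.14].

## Interface

Orientations are given as a unit quaternion [w, x, y, z].
In Python, from cell import state, viewer, ticket gives the robot as it stands.
- The arm moves only by the shell command python3 -m inch 'ROWS' [FORCE]. ROWS is a JSON object of lists of equal length, an entry for each row: "claw": the opening, from 0 (shut) to 1 (fully open); "travel": the shift along the tool's x, y, z in m, a list of three; "roll": the turn about the tool's z in degrees. In form: {"claw": [claw, ...], "travel": [[x, y, z], ...], "roll": [roll, ...]}. A call has 1 to 8 rows; each row is the pose to reach, as a shift and turn from the pose commanded when the call began, along the tool's axes at that moment; what a row does not reach only later rows make up. A row lasts 1/12 s, in which the tool goes at most 41.7 mm and 7.16 degrees, less where a joint would pass 70% of its speed; a pose out of reach is approached as far as the arm can. A call with a gripper value outside its range is refused whole. The fingers move at their own pace and stop on an object; FORCE is the grip in N (left out, the last holds). Time passes only in rows, so rows that repeat a pose let the fingers close. It gives the time, the measured TCP pose, the force, the opening and the grip force at its end, in the units of the state.
- state(): the state, without advancing time (a new reading comes with each control period).
- viewer.snapshot(name): name is "scene" or "top" or "wrist"; returns the picture (420x560x3 uint8, blue, green, red); there is no depth.
- viewer.calibration(name): a dict with "K" (3x3 intrinsics, pixels), "world_to_cam" (4x4, takes a point from world to camera coordinates). Camera axes: x right, y down, z forward; pixel columns grow to the right and rows downward; lengths in m; the calibration is good to about 2 mm. A picture is of the moment at which its call begins: read the wrist's pose just before it. calibration takes no time and is no camera call; for the wrist camera it gives the pose at the moment of the call.
- ticket.job_done(): hands the job in; it is judged then, once.
The state is a dict: "time": time; "joint_pos": joint angles; "qd": joint speeds; "joint_torque": joint torques, N m; "eef_pos": TCP position; "eef_rot": TCP orientation; "ft_force": force on the tool from outside, world axes, zero at the start; "wrist_torque": the same for the moment, N m; "width": opening from 0.0 (shut) to 1.0 (fully open); "grasp_force": force on a finger pad.
Only numpy, scipy, OpenCV 4.12 (cv2) and the standard library are available. Lean on these libraries where they do the work, as an engineer would, in place of code of your own. Each camera call takes 0.05 s, during which the arm holds its last target. There are 200 camera calls.

## Task

Put away all the loose pale green plate trays (four or five) by nesting them, one in another, in the dark green tray fixed to the desk, each turned so that its cut-cornered end lies over the cut-cornered end below, level and fully home. Only when all of them are nested, count them on the blue tally counter with exactly one full stroke of its red lever, all the way down and all the way back up, for each loose tray. Leave the other things on the desk and the lamp switch alone.

Things in the scene. Friction and masses are not known exactly. Their poses are not given: they have to be found in the camera images.
- base_tray: dark green tray fixed to the desk, bottom of the nest. Open, 34 mm tall; foot 104 x 38 mm, rim 127 x 61 (long axis x), 3 mm walls flaring 18.5 deg. The +x end (nose) has both corners cut at 45 deg (16 mm at the foot), the -x end is square: trays nest one way round only. Origin: centre of underside, z up
- base_tray_nose (a point): middle of the nose end of the fixed tray, at its underside, 52 mm along +x from its origin. Nesting: two cross ribs in every tray carry the next one, so the first nested tray's origin is 16 mm above base_tray's, the second 32 mm, then 48, 64, 80; sideways play 2 mm all round
- tray_a: loose pale green plastic tray, about 70 g, may be absent; same shape as base_tray. Origin: centre of underside; +x to the nose. On each long side a vertical finger lip: outer faces at y = -32 and +32 mm (64 mm apart), z = 22 to 34 mm, x = -40 to +20 mm. Grip across the lips from above at x about 0, fingertips not below z = 18 mm, or they meet the lips of the tray below when nested
- tray_b: loose pale green tray, the same as tray_a in every way, may be absent
- tray_c: loose pale green tray, the same as tray_a in every way, may be absent
- tray_d: loose pale green tray, the same as tray_a in every way, may be absent
- tray_e: loose pale green tray, the same as tray_a in every way, may be absent
- tray_a_nose (a point): point in the middle of the nose end of tray_a, at its underside, 52 mm along +x from its origin
- tray_b_nose (a point): point in the middle of the nose end of tray_b, at its underside, 52 mm along +x from its origin
- tray_c_nose (a point): point in the middle of the nose end of tray_c, at its underside, 52 mm along +x from its origin
- tray_d_nose (a point): point in the middle of the nose end of tray_d, at its underside, 52 mm along +x from its origin
- tray_e_nose (a point): point in the middle of the nose end of tray_e, at its underside, 52 mm along +x from its origin
- counter: blue tally counter fixed to the desk, about 100 by 66 mm, 100 mm tall; origin at the underside, its -x side, from which the lever sticks out, faces roughly towards the robot
- lever_pad (a point): centre of the top of the red pad (26 x 36 mm) at the end of the counter's lever, 90 mm from the pivot, which lies along the counter's y, 50 mm above the desk. Pad top about 82 mm above the desk at rest, 29 mm fully down; its arc goes 4 mm outward, then 4 mm back, so press it straight down with the closed fingertips, then rise clear
- tally_lever (a joint): angle of the lever: 0 up at rest, 0.6 fully down at its stop; a spring brings it back up (3 N at the pad at rest, 6 N when down, a little more when moved fast; it returns in about half a second when the fingers rise)
- tally_wheel (a joint): angle of the ratchet wheel, 0 at the start. A pawl on the lever turns it one tooth, 0.449, in each full stroke (the first 0.15 of lever travel is idle) and rides back over the next tooth as the lever rises; it never turns back. A stroke that stops well short does not count: the next full stroke then only completes the same tooth
- lamp_switch (a joint): chrome toggle on the white lamp housing at the back, 0 = down; leave it
- comb: mahogany comb, 102 x 27 x 7.5 mm, loose, not part of the job; origin under its centre
- reed_plate: nickel reed plate, 100 x 29 x 4 mm, loose, not part of the job; origin under its centre
- wrench_a: steel reed wrench, 110 mm, loose, not part of the job
- wrench_b: steel reed wrench, 110 mm, loose, not part of the job
- driver: screwdriver, 150 mm, loose, not part of the job
- jar: closed jar, 60 mm wide, 70 mm tall, loose, not part of the job
Things that resemble listed ones, but are neither listed nor needed, are in the scene too. Leave any brown look-alike of the tray_a alone.

How it is judged:
By the outcome, as a careful person would: the job done as asked, in the order asked, and still so for the second after the job is handed in, with the robot touching nothing.
Of tray_a, tray_b, tray_c, tray_d, tray_e only 4 to 5 are there at a start; the rules pass over those that are not, and their reading is None.
At some moment in a run one of tray_a, tray_b, tray_c, tray_d, tray_e may be knocked a few centimetres aside while the robot is not near it.
It also fails if it takes over 208 s, if anything falls off the work surface, if the arm or the gripper's body presses on something with over 40 N, if the wrist force passes 120 N, or if a joint passes its speed limit or range.

## Working session

There is one attempt and no reset: what is moved stays moved. The work goes in short steps, Python scripts to look and compute and a shell command to move; the robot and the scene stay as the last step left them, time stands still between calls to the robot, and variables do not carry over. Pictures are saved under pics/ and viewed, at most 14 in all, crops included, and the job is handed in when it is done.

```bash
mkdir -p pics; ls; python3 - <<'E'
from cell import state, viewer
import cv2,numpy as np
print(state())
a=viewer.snapshot("scene");b=viewer.snapshot("top")
cv2.imwrite("pics/scene0.png",a);cv2.imwrite("pics/top0.png",b)
for n in("scene","top"):
    c=viewer.calibration(n);print(n,np.round(c["K"],1).tolist(),np.round(c["world_to_cam"],3).tolist())
E
```

```text
pics
{'time': 0.0, 'joint_pos': array([ 1.10888844e+00,  2.21255837e-01,  1.52759248e+00,  2.14409833e-06,
        1.39467014e+00, -1.26098918e-01]), 'qd': array([-0.0002745 ,  0.00230095, -0.00027153, -0.00018943,  0.00086749,
        0.00027046]), 'joint_torque': array([ 2.93240064e-04, -4.96893740e+01, -3.89398420e+01, -1.56548726e-04,
        1.12673882e-02,  1.48546572e-06]), 'eef_pos': array([0.20569632, 0.58955862, 0.23019068]), 'eef_rot': array([-2.80046439e-04,  1.67116778e-01,  9.85936639e-01, -9.21281966e-04]), 'ft_force': array([-0.14168501,  0.94543728, -0.27462436]), 'wrist_torque': array([-0.00204561, -0.03112629,  0.01551813]), 'grasp_force': 0.0, 'width': 1.0002861821558826}
scene [[544.8, 0.0, 275.5], [0.0, 544.8, 214.4], [0.0, 0.0, 1.0]] [[0.815, 0.579, 0.018, -0.51], [0.473, -0.646, -0.599, -0.191], [-0.336, 0.496, -0.801, 1.612], [0.0, 0.0, 0.0, 1.0]]
top [[412.8, 0.0, 273.2], [0.0, 412.8, 214.8], [0.0, 0.0, 1.0]] [[0.006, -1.0, 0.015, 0.054], [-0.991, -0.008, -0.134, 0.579], [0.134, -0.014, -0.991, 1.273], [0.0, 0.0, 0.0, 1.0]]
```

View pics/scene0.png

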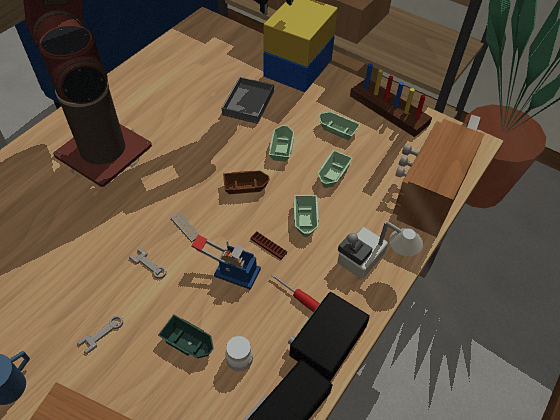

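View pics/top0.png

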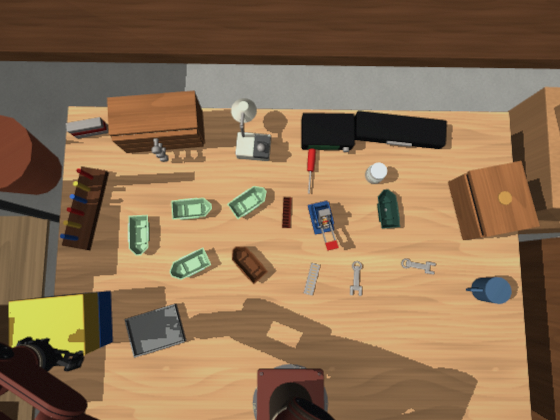

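The top view shows four pale green trays, at (191,209), (248,202), (139,235) and (190,265). The brown look-alike is at (249,264) and the dark green base at (388,208). The counter is at (323,215) with its red pad at (331,245). The scene view shows the same four trays.

```bash
cat > h.py <<'E'
import numpy as np,cv2,sys
from cell import state,viewer
from scipy.spatial.transform import Rotation as R
RNG={"pale":((35,40,90),(90,160,255)),"dark":((60,80,15),(95,255,125)),"red":((0,150,100),(6,255,255)),"blue":((100,120,50),(125,255,255))}
def ray(px,c,z):
    K=np.array(c["K"]);T=np.array(c["world_to_cam"]);Rm=T[:3,:3];o=-Rm.T@T[:3,3]
    d=np.c_[(np.asarray(px,float)-K[[0,1],2])/[K[0,0],K[1,1]],np.ones(len(px))]@Rm
    return (o+d*((z-o[2])/d[:,2])[:,None])[:,:2]
def proj(p,c):
    q=np.array(c["world_to_cam"])@np.r_[p,1];u=np.array(c["K"])@q[:3];return u[:2]/u[2]
def blobs(img,col,minA=150):
    m=cv2.inRange(cv2.cvtColor(img,cv2.COLOR_BGR2HSV),*map(np.array,RNG[col]))
    m=cv2.morphologyEx(m,cv2.MORPH_CLOSE,np.ones((5,5)))
    cs,_=cv2.findContours(m,cv2.RETR_EXTERNAL,cv2.CHAIN_APPROX_NONE)
    return [c[:,0] for c in cs if cv2.contourArea(c)>minA]
def tray(cnt,cal,z=.034):
    """pose from rim outline: centre, yaw of nose (deg), length, width"""
    w=ray(cnt,cal,z); h=cv2.convexHull((w*1000).astype(np.float32))
    b=cv2.boxPoints(cv2.minAreaRect(h)); e=b[1]-b[0],b[2]-b[1]
    e=max(e,key=np.linalg.norm); u=e/np.linalg.norm(e); v=np.array([-u[1],u[0]]); c=b.mean(0)
    # fill outline, compare area near both ends -> nose is the smaller
    q=h[:,0]-c; L=np.ptp(q@u); W=np.ptp(q@v)
    s=np.array([np.abs(sg*L/2-q@u).min() for sg in(1,-1)])
    im=np.zeros((400,400),np.uint8); cv2.fillConvexPoly(im,np.int32(np.c_[q@u,q@v]*2+200),1)
    k=int(L); a=im[:,200+k-24:].sum(); d=im[:,:200-k+24].sum()
    if d<a:u=-u
    return c/1000,np.degrees(np.arctan2(u[1],u[0])),L,W,int(a),int(d)
def yaw():  # tool y axis heading (deg)
    q=state()["eef_rot"];M=R.from_quat(np.r_[q[1:],q[0]]).as_matrix();return M
def go(x,y,z,nose=None):
    """travel/roll to reach; nose = heading of tool x (deg, mod 180)"""
    M=yaw();s=state();t=M.T@(np.array([x,y,z])-s["eef_pos"])
    out=["travel",np.round(t,4).tolist()]
    if nose is not None:
        h=np.degrees(np.arctan2(M[1,0],M[0,0]));d=-(nose-h) # tool z down
        r=(d+90)%180-90;out+=["roll",round(r,1),"alt",round(r-180*np.sign(r),1)]
    print(*out,"j6",round(np.degrees(s["joint_pos"][5]),1))
E
python3 - <<'E'
from h import *
for n in("top","scene"):
    im=viewer.snapshot(n);c=viewer.calibration(n)
    for col in("pale","dark"):
        for b in blobs(im,col):
            t=tray(b,c);print(n,col,b.mean(0).round(),t[0].round(4),*np.round(t[1:4],1),t[4:])
    for b in blobs(im,"red",20):print(n,"red",b.mean(0).round(),ray(b,c,.08).mean(0).round(3), np.ptp(b,axis=0))
E
```

```text
top pale [190. 264.] [0.4198 0.3214] 117.2 125.5 63.3 (2833, 1344)
top pale [138. 233.] [0.5142 0.4842] -177.4 123.9 62.9 (2759, 1536)
top pale [189. 208.] [0.5995 0.319 ] -84.2 126.4 65.2 (1329, 2830)
top pale [248. 201.] [0.6263 0.1372] -55.5 126.3 64.8 (1273, 2846)
top dark [388. 210.] [ 0.6036 -0.3082] 5.1 120.6 61.8 (1234, 2555)
top red [332. 245.] [ 0.482 -0.12 ] [11  8]
top red [311. 160.] [ 0.749 -0.058] [ 8 22]
scene pale [306. 212.] [0.6272 0.1351] -55.8 126.9 61.9 (1361, 2728)
scene pale [334. 167.] [0.6013 0.3164] -83.2 127.5 63.6 (1238, 2873)
scene pale [282. 140.] [0.4213 0.3184] 117.5 127.5 64.6 (2613, 1189)
scene pale [338. 125.] [0.5158 0.4739] -168.4 126.0 60.2 (2372, 1234)
scene dark [187. 337.] [ 0.606  -0.3142] 5.9 124.3 65.0 (1390, 2972)
scene dark [524.  59.] [0.8333 1.1753] -72.0 708.6 254.9 (0, 0)
scene red [307. 298.] [ 0.779 -0.096] [24 20]
scene red [276. 250.] [ 0.648 -0.03 ] [19 11]
scene red [199. 242.] [ 0.482 -0.121] [14 14]
```

```bash
python3 - <<'E'
import cv2
a=cv2.imread("pics/top0.png")[170:300,110:410];cv2.imwrite("pics/c1.png",cv2.resize(a,None,fx=2.6,fy=2.6,interpolation=3))
from h import *
go(.4198,.320,.23,117)
E
```

```text
travel [-0.291, -0.1842, 0.0008] roll 43.8 alt -136.2 j6 -7.2
```

View pics/c1.png

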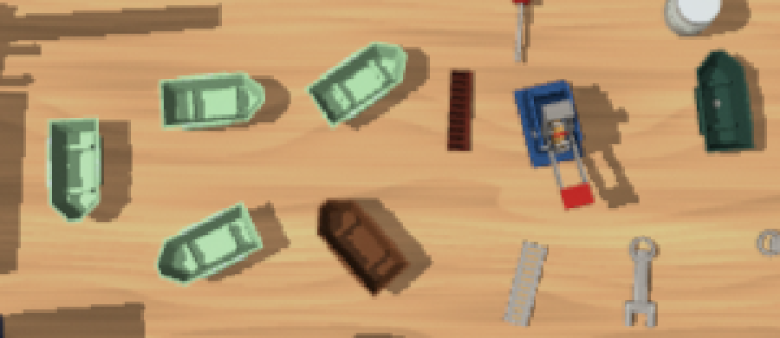

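The crop shows four single pale green trays with noses as measured; the brown one and the dark green base are distinct. I'll start with the one at (190,265) in the top view.

```bash
python3 -m inch '{"claw":[1,1,1,1,1,1,1,1],"travel":[[-0.29,-0.184,0],[-0.29,-0.184,0],[-0.29,-0.184,0],[-0.29,-0.184,0],[-0.29,-0.184,0],[-0.29,-0.184,0],[-0.29,-0.184,0],[-0.29,-0.184,0]],"roll":[44,44,44,44,44,44,44,44]}'
python3 - <<'E'
from h import *
go(.4198,.320,.23,117)
c=viewer.calibration("wrist");im=viewer.snapshot("wrist");cv2.imwrite("pics/w1.png",im)
T=c["world_to_cam"];print((-T[:3,:3].T@T[:3,3]),T[2,:3],c["K"][0][0])
for b in blobs(im,"pale",2000):
  t=tray(b,c);print(b.mean(0),b.min(0),b.max(0),t)
E
```

```text
time: 0.87
eef_pos: [0.4136, 0.327, 0.2313]
eef_rot: [0.0, 0.525, 0.851, 0.0]
ft_force: [0.7, 0.2, -0.0]
width: 1.002
grasp_force: 0.0
travel [-0.009, 0.0024, 0.0013] roll -0.3 alt 179.7 j6 3.1
[0.37953057 0.39536054 0.37326249] [ 0.13268315 -0.26597849 -0.95480397] 311.19459393298695
[419.33480176 245.68281938] [381 205] [460 294] (array([0.5961518 , 0.32964128], dtype=float32), np.float32(-83.77455), np.float32(102.2258), np.float32(67.38363), 997, 3072)
[279.00706714 196.53710247] [251 135] [308 244] (array([0.41993845, 0.32051197], dtype=float32), np.float32(116.587746), np.float32(125.64922), np.float32(63.672615), 3020, 1385)
[433.8534202   94.68729642] [373  48] [499 146] (array([0.5117408 , 0.48198164], dtype=float32), np.float32(-176.29456), np.float32(125.952515), np.float32(64.103165), 3070, 1416)
```

View pics/w1.png

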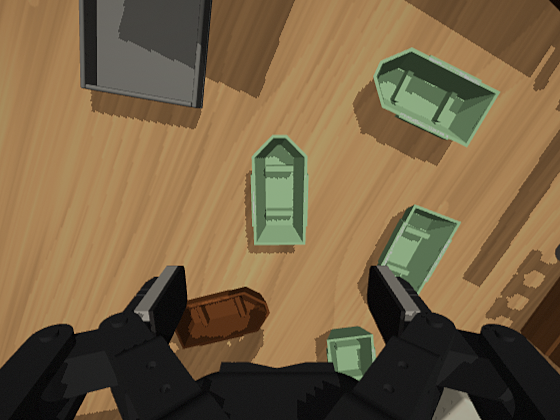

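The wrist view shows the target tray centred at (279,190), nose up, matching the top view to 1 mm. The brown tray is clear at (222,315).

```bash
python3 -m inch '{"claw":[1,1,1,1,1,1,1,1],"travel":[[-0.009,0.002,0.04],[-0.009,0.002,0.08],[-0.009,0.002,0.12],[-0.009,0.002,0.16],[-0.009,0.002,0.19],[-0.009,0.002,0.21],[-0.009,0.002,0.217],[-0.009,0.002,0.217]],"roll":[0,0,0,0,0,0,0,0]}'
python3 -c "
from h import *
go(.4198,.3208,.014,116.8)"
```

```text
time: 1.58
eef_pos: [0.4169, 0.3208, 0.0122]
eef_rot: [-0.001, 0.524, 0.852, -0.002]
ft_force: [-0.8, -0.9, -0.2]
width: 1.0
grasp_force: 0.0
travel [-0.0013, 0.0026, -0.0018] roll -0.0 alt 180.0 j6 2.2
```

```bash
python3 -m inch '{"claw":[1,0.5,0.5,0.5,0.5,0.5,0.5],"travel":[[-0.001,0.003,-0.002],[-0.001,0.003,-0.002],[-0.001,0.003,-0.002],[-0.001,0.003,-0.002],[-0.001,0.003,-0.002],[-0.001,0.003,-0.002],[-0.001,0.003,-0.002]],"roll":[0,0,0,0,0,0,0]}' 40
python3 -m inch '{"claw":[0.5,0.5,0.5,0.5,0.5],"travel":[[0,0,-0.04],[0,0,-0.08],[0,0,-0.12],[0,0,-0.12],[0,0,-0.12]],"roll":[0,0,0,0,0]}'
python3 - <<'E'
from h import *
c=viewer.calibration("wrist");s=state();im=viewer.snapshot("wrist");cv2.imwrite("pics/w2.png",im)
print(s["eef_pos"])
for b in blobs(im,"pale",2000):
  t=tray(b,c,s["eef_pos"][2]+.02);print(b.mean(0),b.min(0),b.max(0),t)
E
```

```text
time: 2.17
eef_pos: [0.4239, 0.3232, 0.0189]
eef_rot: [0.001, 0.524, 0.852, 0.002]
ft_force: [0.8, 0.4, 5.8]
width: 0.738
grasp_force: 44.0
time: 2.58
eef_pos: [0.4244, 0.3235, 0.1408]
eef_rot: [0.002, 0.524, 0.852, 0.004]
ft_force: [0.1, -0.0, -1.5]
width: 0.736
grasp_force: 45.0
[0.42440965 0.32353874 0.14078365]
[453.40070922 274.31205674] [403 225] [508 318] (array([0.49104905, 0.36396372], dtype=float32), np.float32(-83.49994), np.float32(44.709824), np.float32(31.6278), 1202, 1559)
[274.5226209  277.37129485] [205 149] [348 370] (array([0.41994354, 0.33224913], dtype=float32), np.float32(116.7591), np.float32(106.73064), np.float32(61.167336), 3006, 1387)
[479.31001206  68.33293124] [398  10] [559 148] (array([0.4495329 , 0.43584287], dtype=float32), np.float32(-176.39914), np.float32(62.21448), np.float32(31.365316), 1415, 988)
```

View pics/w2.png

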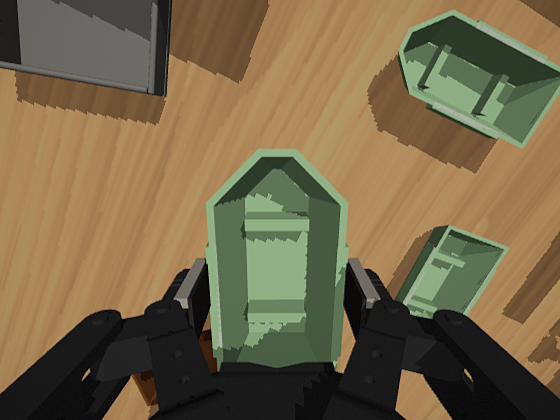

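```bash
cat >> h.py <<'E'
def nose(dz=.015):
    """tool-frame xy of held tray's nose-end rim edge midpoint"""
    c=viewer.calibration("wrist");s=state();M=yaw();im=viewer.snapshot("wrist")
    b=max((b for b in blobs(im,"pale",2000) if b[:,0].min()<278<b[:,0].max() and b[:,1].max()>300),key=len)
    w=ray(b,c,s["eef_pos"][2]+dz)-s["eef_pos"][:2];q=w@M[:2,:2]
    t=q[:,0].max();e=q[q[:,0]>t-.002];f=q[q[:,0]<.045]
    print("nose x",round(t,4),"mid y",e.mean(0).round(4),"side y",f[:,1].min().round(4),f[:,1].max().round(4));return im,c,s
E
python3 - <<'E'
from h import *
nose();go(.46,-.32,.2,5.5)
E
```

```text
nose x 0.0626 mid y [0.0624 0.0004] side y -0.0318 0.0318
travel [-0.5905, -0.2546, -0.0638] roll -68.7 alt 111.3 j6 2.1
```

```bash
python3 -m inch '{"claw":[0.5,0.5,0.5,0.5,0.5,0.5,0.5,0.5],"travel":[[-0.295,-0.127,-0.064],[-0.295,-0.127,-0.064],[-0.295,-0.127,-0.064],[-0.295,-0.127,-0.064],[-0.295,-0.127,-0.064],[-0.295,-0.127,-0.064],[-0.295,-0.127,-0.064],[-0.295,-0.127,-0.064]],"roll":[56,56,56,56,56,56,56,56]}'
python3 -c "
from h import *
go(.46,-.32,.2,5.5)"
```

```text
time: 3.35
eef_pos: [0.4398, -0.0007, 0.1989]
eef_rot: [-0.001, 0.864, 0.503, -0.001]
ft_force: [1.6, 0.9, -1.7]
width: 0.734
grasp_force: 45.0
travel [-0.2676, 0.1754, -0.0012] roll 54.9 alt -125.1 j6 19.3
```

```bash
python3 -m inch '{"claw":[0.5,0.5,0.5,0.5,0.5,0.5,0.5,0.5],"travel":[[-0.268,0.175,0],[-0.268,0.175,0],[-0.268,0.175,0],[-0.268,0.175,0],[-0.268,0.175,0],[-0.268,0.175,0],[-0.268,0.175,0],[-0.268,0.175,0]],"roll":[55,55,55,55,55,55,55,55]}'
python3 -m inch '{"claw":[0.5,0.5,0.5],"travel":[[0,0,0],[0,0,0],[0,0,0]],"roll":[0,0,0]}'
python3 - <<'E'
from h import *
im,c,s=nose();cv2.imwrite("pics/w3.png",im)
for b in blobs(im,"dark",1500):
  t=tray(b,c);print(b.mean(0),b.min(0),b.max(0),t)
go(.6036,-.310,.2,5.5)
E
```

```text
time: 4.02
eef_pos: [0.4615, -0.3207, 0.1977]
eef_rot: [-0.001, 0.999, 0.046, -0.001]
ft_force: [0.7, -0.0, -0.1]
width: 0.735
grasp_force: 45.0
time: 4.27
eef_pos: [0.462, -0.3166, 0.1982]
eef_rot: [-0.002, 0.999, 0.051, -0.001]
ft_force: [-0.1, 0.2, -0.1]
width: 0.733
grasp_force: 45.0
nose x 0.0621 mid y [ 0.0619 -0.0003] side y -0.0323 0.0315
[289.23563218  52.70977011] [254   0] [326 108] (array([ 0.58592856, -0.31405553], dtype=float32), np.float32(-174.57082), np.float32(87.47326), np.float32(62.489952), 2995, 2944)
travel [0.1411, 0.0082, -0.0016] roll 0.4 alt -179.6 j6 41.7
```

View pics/w3.png

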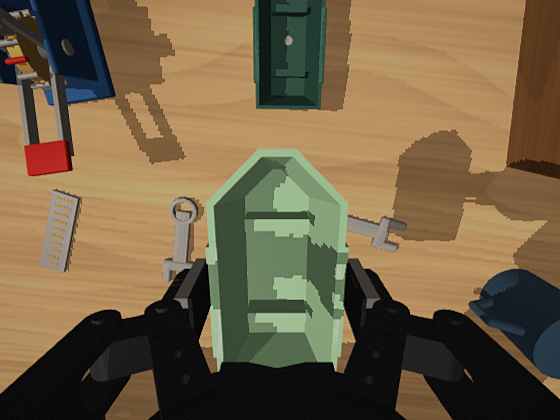

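The base tray's nose is cut off by the top edge of the image (centre about (289,40)). Backing off 50 mm for a full view.

```bash
python3 -m inch '{"claw":[0.5,0.5,0.5,0.5,0.5,0.5],"travel":[[-0.04,0,0],[-0.055,0,0],[-0.055,0,0],[-0.055,0,0],[-0.055,0,0],[-0.055,0,0]],"roll":[0,0,0,0,0,0]}'
cat >> h.py <<'E'
def base(col="dark",z=.034,tag=""):
    c=viewer.calibration("wrist");im=viewer.snapshot("wrist")
    for b in blobs(im,col,1500):
        t=tray(b,c,z);print(col,b.min(0),b.max(0),t[0].round(4),*np.round(t[1:4],1))
    return im
E
python3 - <<'E'
from h import *
for k in range(2): im=base()
cv2.imwrite("pics/w4.png",im);print(state()["eef_pos"])
E
```

```text
time: 4.82
eef_pos: [0.4093, -0.3228, 0.2006]
eef_rot: [0.0, 0.999, 0.051, 0.0]
ft_force: [-0.4, -0.6, -0.5]
width: 0.737
grasp_force: 45.0
dark [252   0] [324  46] [ 0.5601 -0.3167] -84.1 62.3 35.5
dark [252   0] [324  46] [ 0.56   -0.3168] -84.1 62.2 35.5
[ 0.40910202 -0.32298552  0.20043381]
```

```bash
python3 -m inch '{"claw":[0.5,0.5,0.5,0.5,0.5,0.5],"travel":[[0.04,0,-0.01],[0.08,0,-0.05],[0.085,0,-0.06],[0.085,0,-0.06],[0.085,0,-0.06],[0.085,0,-0.06]],"roll":[0,0,0,0,0,0]}'
python3 - <<'E'
from h import *
for k in range(2): im=base()
cv2.imwrite("pics/w4.png",im);print(state()["eef_pos"])
E
```

```text
time: 5.42
eef_pos: [0.4924, -0.3144, 0.2591]
eef_rot: [-0.001, 0.999, 0.051, -0.001]
ft_force: [-0.8, -0.4, -3.0]
width: 0.736
grasp_force: 45.0
dark [257  13] [315 136] [ 0.6048 -0.3125] 5.9 123.7 62.3
dark [258  12] [315 136] [ 0.6047 -0.3128] 4.8 124.2 61.9
[ 0.49166821 -0.31434242  0.2584579 ]
```

```bash
python3 -c "
from h import *
go(.6057,-.3125,.09,5.4)"
```

```text
travel [0.114, 0.0099, 0.1682] roll 0.3 alt -179.7 j6 43.9
```

```bash
python3 -m inch '{"claw":[0.5,0.5,0.5,0.5,0.5,0.5,0.5,0.5],"travel":[[0.04,0.004,0.02],[0.08,0.01,0.04],[0.114,0.01,0.07],[0.114,0.01,0.11],[0.114,0.01,0.15],[0.114,0.01,0.168],[0.114,0.01,0.168],[0.114,0.01,0.168]],"roll":[0,0,0,0,0,0,0,0]}'
python3 -m inch '{"claw":[0.5,0.5],"travel":[[0,0,0],[0,0,0]],"roll":[0,0]}'
python3 -c "
from h import *
go(.6057,-.3125,.036,5.4)"
```

```text
time: 6.18
eef_pos: [0.6051, -0.3126, 0.0897]
eef_rot: [-0.002, 0.999, 0.05, -0.002]
ft_force: [-0.3, -1.0, 0.2]
width: 0.731
grasp_force: 45.0
time: 6.35
eef_pos: [0.6087, -0.3148, 0.0958]
eef_rot: [0.002, 0.999, 0.05, 0.002]
ft_force: [0.4, -0.1, -0.8]
width: 0.732
grasp_force: 45.0
travel [-0.003, -0.0028, 0.0598] roll 0.3 alt -179.7 j6 50.3
```

```bash
python3 -m inch '{"claw":[0.5,0.5,0.5,0.5,0.5,0.5,0.5],"travel":[[-0.001,-0.001,0.015],[-0.001,-0.001,0.03],[-0.001,-0.001,0.038],[-0.001,-0.001,0.038],[-0.001,-0.001,0.038],[-0.001,-0.001,0.038],[-0.001,-0.001,0.038]],"roll":[0,0,0,0,0,0,0]}'
for i in 1 2 3; do python3 -m inch '{"claw":[0.5],"travel":[[0,0,0]],"roll":[0]}' | grep -E "eef|ft"; done
python3 -c "
from h import *
go(.6057,-.3125,.036,5.4)"
```

```text
time: 6.93
eef_pos: [0.6068, -0.3129, 0.0553]
eef_rot: [0.0, 0.999, 0.05, 0.001]
ft_force: [-0.3, -0.8, -1.2]
width: 0.736
grasp_force: 45.0
eef_pos: [0.6068, -0.3128, 0.0552]
eef_rot: [0.0, 0.999, 0.05, 0.001]
ft_force: [0.0, -0.4, -0.8]
eef_pos: [0.6066, -0.3127, 0.055]
eef_rot: [0.0, 0.999, 0.05, 0.0]
ft_force: [-0.1, 0.1, -1.0]
eef_pos: [0.6064, -0.3126, 0.0547]
eef_rot: [0.0, 0.999, 0.05, 0.0]
ft_force: [0.0, 0.0, -1.7]
travel [-0.0007, -0.0002, 0.0187] roll 0.4 alt -179.6 j6 50.4
```

```bash
python3 -m inch '{"claw":[0.5,0.5,0.5,0.5,0.5,0.5,0.5],"travel":[[-0.001,0,0.004],[-0.001,0,0.008],[-0.001,0,0.011],[-0.001,0,0.014],[-0.001,0,0.016],[-0.001,0,0.017],[-0.001,0,0.017]],"roll":[0.4,0.4,0.4,0.4,0.4,0.4,0.4]}'
for i in 1 2 3 4; do python3 -m inch '{"claw":[0.5],"travel":[[0,0,0.001]],"roll":[0]}' | grep -E "eef_p|ft"; done
```

```text
time: 7.77
eef_pos: [0.605, -0.3124, 0.0368]
eef_rot: [-0.0, 0.999, 0.047, -0.0]
ft_force: [0.7, 0.2, -1.4]
width: 0.738
grasp_force: 45.0
eef_pos: [0.6054, -0.3127, 0.0365]
ft_force: [0.9, 0.1, 0.9]
eef_pos: [0.6054, -0.3127, 0.0355]
ft_force: [-0.3, 0.4, -1.1]
eef_pos: [0.6054, -0.3127, 0.0349]
ft_force: [-3.8, 1.4, 8.9]
eef_pos: [0.6055, -0.3127, 0.0349]
ft_force: [-6.3, 4.3, 13.2]
```

```bash
python3 -m inch '{"claw":[1,1,1,1,1,1,1,1],"travel":[[0,0,0],[0,0,0],[0,0,0],[0,0,-0.01],[0,0,-0.05],[0,0,-0.09],[0,0,-0.13],[0,0,-0.17]],"roll":[0,0,0,0,0,0,0,0]}'
python3 -m inch '{"claw":[1,1,1,1,1,1,1,1],"travel":[[-0.04,0,-0.04],[-0.08,0,-0.05],[-0.11,0,-0.05],[-0.11,0,-0.05],[-0.11,0,-0.05],[-0.11,0,-0.05],[-0.11,0,-0.05],[-0.11,0,-0.05]],"roll":[0,0,0,0,0,0,0,0]}'
python3 - <<'E'
from h import *
im=base("pale",.05);im=base("dark");cv2.imwrite("pics/w5.png",im);print(state()["eef_pos"])
im=viewer.snapshot("top");c=viewer.calibration("top")
for b in blobs(im,"pale"):
  t=tray(b,c);print("top",t[0].round(4),*np.round(t[1:4],1))
go(.515,.475,.25,182)
E
```

```text
time: 8.77
eef_pos: [0.605, -0.3124, 0.2057]
eef_rot: [0.0, 0.999, 0.047, 0.0]
ft_force: [0.7, -1.2, 0.4]
width: 0.996
grasp_force: 0.0
time: 9.43
eef_pos: [0.4966, -0.3226, 0.253]
eef_rot: [-0.0, 0.999, 0.047, -0.0]
ft_force: [0.2, -0.5, 0.1]
width: 1.002
grasp_force: 0.0
pale [246  10] [308 142] [ 0.6043 -0.3124] 5.4 125.2 63.8
[ 0.49643261 -0.32256309  0.252698  ]
top [0.5142 0.4842] -177.4 123.9 62.9
top [0.5995 0.319 ] -84.3 126.3 65.2
top [ 0.6054 -0.3124] 5.2 128.8 71.6
top [0.6263 0.1372] -55.5 126.3 64.8
travel [0.0938, -0.7922, 0.0032] roll 3.4 alt -176.6 j6 43.9
```

View pics/w5.png

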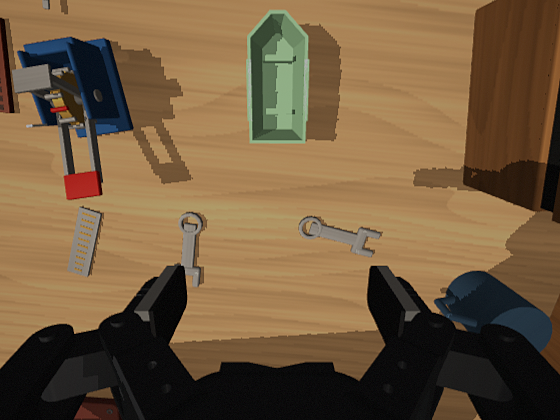

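The wrist view shows the first tray nested in the base, level, with its nose up in the image (rim from (246,10) to (308,142)). Next is the tray at (248,202) in the top view, gripped reversed.

```bash
python3 -c "
from h import *
go(.6265,.1365,.24,124.5)"
```

```text
travel [0.1729, -0.4447, 0.0129] roll 60.9 alt -119.1 j6 43.9
```

```bash
python3 -m inch '{"claw":[1,1,1,1,1,1,1,1],"travel":[[0.1,-0.26,0],[0.1,-0.26,0],[0.1,-0.26,0],[0.1,-0.26,0],[0.1,-0.26,0],[0.1,-0.26,0],[0.1,-0.26,0],[0.1,-0.26,0]],"roll":[-57,-57,-57,-57,-57,-57,-57,-57]}' | head -2
python3 -c "
from h import *
go(.6265,.1365,.24,124.5)"
```

```text
time: 10.25
eef_pos: [0.5721, -0.0488, 0.2531]
travel [0.1898, -0.0355, 0.0135] roll -61.5 alt 118.5 j6 14.1
```

```bash
python3 -m inch '{"claw":[1,1,1,1,1,1,1,1],"travel":[[0.19,-0.036,0.013],[0.19,-0.036,0.013],[0.19,-0.036,0.013],[0.19,-0.036,0.013],[0.19,-0.036,0.013],[0.19,-0.036,0.013],[0.19,-0.036,0.013],[0.19,-0.036,0.013]],"roll":[-61,-61,-61,-61,-61,-61,-61,-61]}' | head -2
python3 -m inch '{"claw":[1,1,1,1,1],"travel":[[0,0,0],[0,0,0],[0,0,0],[0,0,0],[0,0,0]],"roll":[-4,-4,-4,-4,-4]}'
python3 - <<'E'
from h import *
im=base("pale");go(.6265,.1365,.018,124.5)
E
```

```text
time: 10.92
eef_pos: [0.6273, 0.1319, 0.2394]
time: 11.33
eef_pos: [0.6273, 0.1304, 0.2402]
eef_rot: [-0.0, 0.473, 0.881, -0.0]
ft_force: [0.0, -0.3, 0.2]
width: 0.997
grasp_force: 0.0
pale [250 120] [307 230] [0.6261 0.1364] -54.0 126.0 63.5
pale [312   0] [402  78] [0.6014 0.2995] 96.1 91.1 63.8
travel [0.0055, 0.0028, 0.2223] roll -0.9 alt 179.1 j6 -28.9
```

```bash
python3 -m inch '{"claw":[1,1,1,1,1,1,1,1],"travel":[[0.005,0.003,0.04],[0.005,0.003,0.08],[0.005,0.003,0.12],[0.005,0.003,0.16],[0.005,0.003,0.19],[0.005,0.003,0.21],[0.005,0.003,0.217],[0.005,0.003,0.217]],"roll":[-1,-1,-1,-1,-1,-1,-1,-1]}' | head -1
python3 -m inch '{"claw":[1,1,1,1,1],"travel":[[0,0,0],[0,0,0],[0,0,0],[0,0,0],[0,0,0]],"roll":[0,0,0,0,0]}'
python3 -c "
from h import *
go(.6262,.1365,.018,124.6)"
```

```text
time: 12.05
time: 12.47
eef_pos: [0.6279, 0.1363, 0.0247]
eef_rot: [0.001, 0.464, 0.886, 0.001]
ft_force: [-0.1, -0.4, 0.1]
width: 0.995
grasp_force: 0.0
travel [0.0011, -0.0013, 0.0067] roll 0.1 alt -179.9 j6 -29.4
```

```bash
python3 -m inch '{"claw":[1,1,1,0.5,0.5,0.5,0.5,0.5],"travel":[[0.001,-0.001,0.006],[0.001,-0.001,0.006],[0.001,-0.001,0.006],[0.001,-0.001,0.006],[0.001,-0.001,0.006],[0.001,-0.001,0.006],[0.001,-0.001,0.006],[0.001,-0.001,0.006]],"roll":[0,0,0,0,0,0,0,0]}' 40
python3 -m inch '{"claw":[0.5,0.5],"travel":[[0,0,0],[0,0,0]],"roll":[0,0]}'|head -2
python3 -m inch '{"claw":[0.5,0.5,0.5,0.5,0.5,0.5,0.5],"travel":[[0,0,-0.03],[0,0,-0.07],[0,0,-0.11],[0,0,-0.15],[0,0,-0.19],[0,0,-0.2],[0,0,-0.2]],"roll":[0,0,0,0,0,0,0]}'
python3 - <<'E'
from h import *
go(.605,-.3126,.22,5.4)
c=viewer.calibration("top");im=viewer.snapshot("top")
for b in blobs(im,"pale"):
  t=tray(b,c);print("top",t[0].round(4),*np.round(t[1:4],1))
E
```

```text
time: 13.13
eef_pos: [0.6258, 0.1365, 0.0175]
eef_rot: [0.0, 0.464, 0.886, 0.0]
ft_force: [-0.7, -0.6, 1.7]
width: 0.733
grasp_force: 44.8
time: 13.3
eef_pos: [0.6258, 0.1365, 0.0175]
time: 13.88
eef_pos: [0.6282, 0.1368, 0.2227]
eef_rot: [0.004, 0.464, 0.886, 0.002]
ft_force: [-0.6, 0.1, 0.0]
width: 0.733
grasp_force: 44.7
travel [-0.3564, -0.2746, 0.0022] roll -60.7 alt 119.3 j6 -29.4
top [0.5142 0.4842] -177.4 123.9 62.9
top [0.5983 0.3295] -84.7 105.5 65.1
top [ 0.606  -0.3143] 5.1 128.0 66.1
top [0.6439 0.1858] 35.5 76.1 57.9
```

```bash
python3 -m inch '{"claw":[0.5,0.5,0.5,0.5,0.5,0.5,0.5,0.5],"travel":[[-0.23,-0.18,0],[-0.23,-0.18,0],[-0.23,-0.18,0],[-0.23,-0.18,0],[-0.23,-0.18,0],[-0.23,-0.18,0],[-0.23,-0.18,0],[-0.23,-0.18,0]],"roll":[-50,-50,-50,-50,-50,-50,-50,-50]}' | head -2
python3 -c "
from h import *
go(.605,-.3126,.22,5.4)"
```

```text
time: 14.6
eef_pos: [0.6057, -0.16, 0.2131]
travel [-0.0131, -0.1521, -0.0069] roll -10.6 alt 169.4 j6 -106.7
```

```bash
python3 -m inch '{"claw":[0.5,0.5,0.5,0.5,0.5,0.5,0.5,0.5],"travel":[[-0.013,-0.152,0],[-0.013,-0.152,0],[-0.013,-0.152,0],[-0.013,-0.152,0],[-0.013,-0.152,0],[-0.013,-0.152,0.03],[-0.013,-0.152,0.07],[-0.013,-0.152,0.1]],"roll":[-10.6,-10.6,-10.6,-10.6,-10.6,-10.6,-10.6,-10.6]}' | head -2
python3 -m inch '{"claw":[0.5,0.5,0.5,0.5,0.5,0.5],"travel":[[0,0,0],[0,0,0],[0,0,0],[0,0,0],[0,0,0],[0,0,0]],"roll":[0,0,0,0,0,0]}'|head -2
python3 - <<'E'
from h import *
go(.6045,-.3126,.0495,5.4)
E
```

```text
time: 15.27
eef_pos: [0.6047, -0.3062, 0.1115]
time: 15.77
eef_pos: [0.6083, -0.3083, 0.1198]
travel [0.0044, -0.0038, 0.0703] roll -0.1 alt 179.9 j6 -128.8
```

```bash
python3 -m inch '{"claw":[0.5,0.5,0.5,0.5,0.5,0.5,0.5,0.5],"travel":[[0.004,-0.004,0.02],[0.004,-0.004,0.04],[0.004,-0.004,0.05],[0.004,-0.004,0.055],[0.004,-0.004,0.055],[0.004,-0.004,0.055],[0.004,-0.004,0.055],[0.004,-0.004,0.055]],"roll":[0,0,0,0,0,0,0,0]}' | head -2
python3 -m inch '{"claw":[0.5,0.5],"travel":[[0,0,0],[0,0,0]],"roll":[0,0]}'|head -2
python3 - <<'E'
from h import *
go(.6045,-.3126,.0495,5.4)
E
```

```text
time: 16.43
eef_pos: [0.6044, -0.3125, 0.0639]
time: 16.6
eef_pos: [0.6039, -0.3122, 0.0631]
travel [-0.0006, -0.0004, 0.0136] roll -0.1 alt 179.9 j6 -129.2
```

```bash
python3 -m inch '{"claw":[0.5,0.5,0.5,0.5,0.5,0.5,0.5,0.5],"travel":[[0,0,0.003],[0,0,0.006],[0,0,0.009],[0,0,0.011],[0,0,0.012],[0,0,0.012],[0,0,0.012],[0,0,0.012]],"roll":[0,0,0,0,0,0,0,0]}'|grep -E "eef_p|ft"
for i in 1 2 3 4; do python3 -m inch '{"claw":[0.5],"travel":[[0,0,0.001]],"roll":[0]}' | grep -E "eef_p|ft"; done
```

```text
eef_pos: [0.6035, -0.312, 0.0504]
ft_force: [-0.2, 0.4, -0.4]
eef_pos: [0.6037, -0.3122, 0.0496]
ft_force: [0.1, -0.5, 0.0]
eef_pos: [0.6038, -0.3122, 0.0494]
ft_force: [-3.9, 2.8, 10.4]
eef_pos: [0.6038, -0.3122, 0.0494]
ft_force: [-6.6, 3.5, 16.0]
eef_pos: [0.6039, -0.3122, 0.0493]
ft_force: [-9.1, 4.8, 21.9]
```

```bash
python3 -m inch '{"claw":[1,1,1,1,1,1,1,1],"travel":[[0,0,-0.002],[0,0,-0.002],[0,0,-0.002],[0,0,-0.01],[0,0,-0.05],[0,0,-0.09],[0,0,-0.13],[0,0,-0.17]],"roll":[0,0,0,0,0,0,0,0]}' | head -2
python3 -m inch '{"claw":[1,1,1,1],"travel":[[0,0,-0.02],[0,0,-0.02],[0,0,-0.02],[0,0,-0.02]],"roll":[0,0,0,0]}' | head -2
python3 - <<'E'
from h import *
im=base("pale",.066)
cv2.imwrite("pics/w6.png",im)
im=viewer.snapshot("top");c=viewer.calibration("top")
for b in blobs(im,"pale"):
  t=tray(b,c);print("top",t[0].round(4),*np.round(t[1:4],1))
go(.6,.318,.24,96)
E
```

```text
time: 18.27
eef_pos: [0.6031, -0.3118, 0.2181]
time: 18.6
eef_pos: [0.6029, -0.3116, 0.2352]
pale [244 128] [307 249] [ 0.604  -0.3119] 5.3 127.5 63.9
top [0.5142 0.4842] -177.4 123.9 62.9
top [0.5995 0.3191] -84.3 126.5 65.2
top [ 0.6082 -0.3148] 7.1 130.6 76.0
travel [-0.0552, 0.6269, -0.0048] roll 89.3 alt -90.7 j6 -129.2
```

View pics/w6.png

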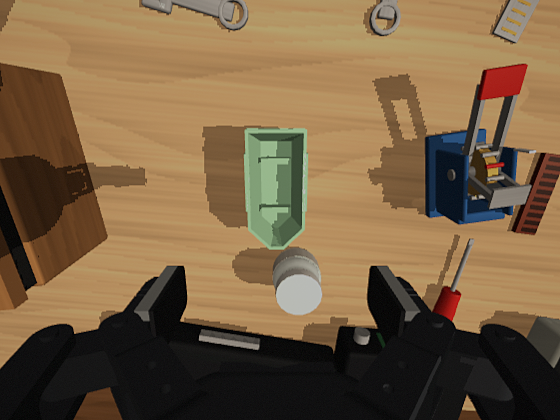

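The second tray is nested, with its outline at (244..307,128..249). The jar at (298,280) is undisturbed. Next is the third tray at (191,209) in the top view.

```bash
python3 -m inch '{"claw":[1,1,1,1,1,1,1,1],"travel":[[-0.026,0.3,0],[-0.026,0.3,0],[-0.026,0.3,0],[-0.026,0.3,0],[-0.026,0.3,0],[-0.026,0.3,0],[-0.026,0.3,0],[-0.026,0.3,0]],"roll":[45,45,45,45,45,45,45,45]}' | head -2
python3 -c "
from h import *
go(.6,.318,.24,96)"
```

```text
time: 19.37
eef_pos: [0.6004, -0.0054, 0.2344]
travel [0.2068, 0.2486, -0.0047] roll 44.3 alt -135.7 j6 -58.5
```

```bash
python3 -m inch '{"claw":[1,1,1,1,1,1,1,1],"travel":[[0.205,0.247,-0.005],[0.205,0.247,-0.005],[0.205,0.247,-0.005],[0.205,0.247,-0.005],[0.205,0.247,-0.005],[0.205,0.247,-0.005],[0.205,0.247,-0.005],[0.205,0.247,-0.005]],"roll":[44,44,44,44,44,44,44,44]}' | head -2
python3 -m inch '{"claw":[1,1,1,1,1,1],"travel":[[0,0,0],[0,0,0],[0,0,0],[0,0,0],[0,0,0],[0,0,0]],"roll":[0,0,0,0,0,0]}'
python3 - <<'E'
from h import *
im=base("pale");go(.5998,.318,.018,95.8)
E
```

```text
time: 20.03
eef_pos: [0.6014, 0.3113, 0.2394]
time: 20.53
eef_pos: [0.6026, 0.3085, 0.2413]
eef_rot: [0.0, 0.668, 0.744, -0.0]
ft_force: [-0.3, 0.2, -0.1]
width: 1.0
grasp_force: 0.0
pale [247 117] [304 227] [0.5999 0.3175] -83.8 126.1 63.6
pale [139   0] [268  38] [0.5136 0.4645] -173.8 125.7 33.0
travel [0.0095, -0.0018, 0.2234] roll 0.4 alt -179.6 j6 14.3
```

```bash
python3 -m inch '{"claw":[1,1,1,1,1,1,1,1],"travel":[[0.009,-0.002,0.04],[0.009,-0.002,0.08],[0.009,-0.002,0.12],[0.009,-0.002,0.16],[0.009,-0.002,0.19],[0.009,-0.002,0.21],[0.009,-0.002,0.219],[0.009,-0.002,0.219]],"roll":[0.3,0.3,0.3,0.3,0.3,0.3,0.3,0.3]}' | head -1
python3 -m inch '{"claw":[1,1,1,1,1],"travel":[[0,0,0],[0,0,0],[0,0,0],[0,0,0],[0,0,0]],"roll":[0,0,0,0,0]}'
python3 -c "
from h import *
go(.5999,.3176,.018,96)"
```

```text
time: 21.25
time: 21.67
eef_pos: [0.6001, 0.3191, 0.0239]
eef_rot: [0.001, 0.669, 0.743, 0.001]
ft_force: [-0.0, -0.1, -0.8]
width: 0.998
grasp_force: 0.0
travel [-0.0015, -0.0004, 0.0059] roll -0.0 alt 180.0 j6 15.4
```

```bash
python3 -m inch '{"claw":[1,1,1,0.5,0.5,0.5,0.5,0.5],"travel":[[-0.001,0,0.005],[-0.001,0,0.005],[-0.001,0,0.005],[-0.001,0,0.005],[-0.001,0,0.005],[-0.001,0,0.005],[-0.001,0,0.005],[-0.001,0,0.005]],"roll":[0,0,0,0,0,0,0,0]}' 40
python3 -m inch '{"claw":[0.5,0.5],"travel":[[0,0,0],[0,0,0]],"roll":[0,0]}'|head -2
python3 -m inch '{"claw":[0.5,0.5,0.5,0.5,0.5,0.5,0.5],"travel":[[0,0,-0.03],[0,0,-0.07],[0,0,-0.11],[0,0,-0.15],[0,0,-0.19],[0,0,-0.2],[0,0,-0.2]],"roll":[0,0,0,0,0,0,0]}'
python3 - <<'E'
from h import *
go(.605,-.3126,.22,5.4)
E
```

```text
time: 22.33
eef_pos: [0.5995, 0.3178, 0.0175]
eef_rot: [0.0, 0.669, 0.743, 0.0]
ft_force: [-0.6, -0.5, 0.6]
width: 0.737
grasp_force: 44.9
time: 22.5
eef_pos: [0.5995, 0.3178, 0.0175]
time: 23.08
eef_pos: [0.6017, 0.3187, 0.223]
eef_rot: [0.002, 0.669, 0.743, 0.004]
ft_force: [-0.1, 0.5, 0.1]
width: 0.737
grasp_force: 44.8
travel [-0.6283, -0.0623, 0.001] roll -89.4 alt 90.6 j6 15.3
```

```bash
python3 -m inch '{"claw":[0.5,0.5,0.5,0.5,0.5,0.5,0.5,0.5],"travel":[[-0.32,-0.03,0],[-0.32,-0.03,0],[-0.32,-0.03,0],[-0.32,-0.03,0],[-0.32,-0.03,0],[-0.32,-0.03,0],[-0.32,-0.03,0],[-0.32,-0.03,0]],"roll":[-50,-50,-50,-50,-50,-50,-50,-50]}' | head -2
python3 -c "
from h import *
go(.605,-.3126,.22,5.4)"
```

```text
time: 23.75
eef_pos: [0.6008, -0.0051, 0.214]
travel [-0.174, -0.2536, -0.0063] roll -39.1 alt 140.9 j6 -64.3
```

```bash
python3 -m inch '{"claw":[0.5,0.5,0.5,0.5,0.5,0.5,0.5,0.5],"travel":[[-0.174,-0.254,0],[-0.174,-0.254,0],[-0.174,-0.254,0],[-0.174,-0.254,0],[-0.174,-0.254,0],[-0.174,-0.254,0],[-0.174,-0.254,0],[-0.174,-0.254,0]],"roll":[-39.2,-39.2,-39.2,-39.2,-39.2,-39.2,-39.2,-39.2]}' | head -2
python3 -m inch '{"claw":[0.5,0.5,0.5,0.5,0.5,0.5,0.5,0.5],"travel":[[0,0,0],[0,0,0.03],[0,0,0.07],[0,0,0.1],[0,0,0.1],[0,0,0.1],[0,0,0.1],[0,0,0.1]],"roll":[0,0,0,0,0,0,0,0]}'|head -2
python3 - <<'E'
from h import *
go(.6042,-.3124,.0655,5.4)
E
```

```text
time: 24.42
eef_pos: [0.6024, -0.3153, 0.2135]
time: 25.08
eef_pos: [0.6062, -0.3121, 0.1201]
travel [0.0022, 0.0001, 0.0546] roll -0.2 alt 179.8 j6 -129.0
```

```bash
python3 -m inch '{"claw":[0.5,0.5,0.5,0.5,0.5,0.5,0.5,0.5],"travel":[[0.002,0,0.02],[0.002,0,0.035],[0.002,0,0.04],[0.002,0,0.04],[0.002,0,0.04],[0.002,0,0.04],[0.002,0,0.04],[0.002,0,0.04]],"roll":[0,0,0,0,0,0,0,0]}' | head -2
python3 -m inch '{"claw":[0.5,0.5],"travel":[[0,0,0],[0,0,0]],"roll":[0,0]}'|head -2
python3 - <<'E'
from h import *
go(.6042,-.3124,.0655,5.4)
E
```

```text
time: 25.75
eef_pos: [0.6032, -0.3121, 0.0783]
time: 25.92
eef_pos: [0.6028, -0.3118, 0.0777]
travel [-0.0013, -0.0007, 0.0122] roll -0.2 alt 179.8 j6 -129.2
```

```bash
python3 -m inch '{"claw":[0.5,0.5,0.5,0.5,0.5,0.5,0.5,0.5],"travel":[[-0.001,-0.001,0.003],[-0.001,-0.001,0.006],[-0.001,-0.001,0.008],[-0.001,-0.001,0.01],[-0.001,-0.001,0.011],[-0.001,-0.001,0.011],[-0.001,-0.001,0.011],[-0.001,-0.001,0.011]],"roll":[0,0,0,0,0,0,0,0]}'|grep -E "eef_p|ft"
for i in 1 2 3; do python3 -m inch '{"claw":[0.5],"travel":[[0,0,0.001]],"roll":[0]}' | grep -E "eef_p|ft"; done
```

```text
eef_pos: [0.6038, -0.3126, 0.0664]
ft_force: [-0.5, -0.4, -0.6]
eef_pos: [0.604, -0.3127, 0.0657]
ft_force: [1.1, -0.4, -0.6]
eef_pos: [0.6041, -0.3128, 0.0654]
ft_force: [-2.6, 1.7, 10.3]
eef_pos: [0.6041, -0.3128, 0.0654]
ft_force: [-7.2, 3.9, 14.4]
```

```bash
python3 -m inch '{"claw":[1,1,1,1,1,1,1,1],"travel":[[0,0,-0.002],[0,0,-0.002],[0,0,-0.002],[0,0,-0.01],[0,0,-0.05],[0,0,-0.09],[0,0,-0.13],[0,0,-0.15]],"roll":[0,0,0,0,0,0,0,0]}' | head -2
python3 -m inch '{"claw":[1,1,1,1],"travel":[[0,0,-0.02],[0,0,-0.02],[0,0,-0.02],[0,0,-0.02]],"roll":[0,0,0,0]}' | head -2
python3 - <<'E'
from h import *
im=base("pale",.082)
im=viewer.snapshot("top");c=viewer.calibration("top");cv2.imwrite("pics/top3.png",im)
for b in blobs(im,"pale"):
  t=tray(b,c);print("top",t[0].round(4),*np.round(t[1:4],1))
go(.514,.481,.24,183)
E
```

```text
time: 27.5
eef_pos: [0.6056, -0.3138, 0.2203]
time: 27.83
eef_pos: [0.6032, -0.3122, 0.2319]
pale [242 128] [309 256] [ 0.6034 -0.3125] 5.2 127.4 63.7
top [0.5142 0.4842] -177.4 123.9 62.9
top [ 0.6099 -0.3178] 7.1 133.1 82.4
travel [0.0172, 0.7977, -0.0072] roll 2.2 alt -177.8 j6 -129.2
```

```bash
python3 -m inch '{"claw":[1,1,1,1,1,1,1,1],"travel":[[0.006,0.33,0],[0.006,0.33,0],[0.006,0.33,0],[0.006,0.33,0],[0.006,0.33,0],[0.006,0.33,0],[0.006,0.33,0],[0.006,0.33,0]],"roll":[1,1,1,1,1,1,1,1]}' | head -2
python3 -m inch '{"claw":[1,1,1,1,1,1,1,1],"travel":[[0.006,0.33,0],[0.006,0.33,0],[0.006,0.33,0],[0.006,0.33,0],[0.006,0.33,0],[0.006,0.33,0],[0.006,0.33,0],[0.006,0.33,0]],"roll":[1,1,1,1,1,1,1,1]}' | head -2
python3 -c "
from h import *
go(.514,.481,.24,183)"
```

```text
time: 28.6
eef_pos: [0.5666, 0.0179, 0.2315]
time: 29.27
eef_pos: [0.5367, 0.3463, 0.2313]
travel [0.0152, 0.1357, -0.0088] roll 0.2 alt -179.8 j6 -67.4
```

```bash
python3 -m inch '{"claw":[1,1,1,1,1,1,1,1],"travel":[[0.013,0.135,-0.008],[0.013,0.135,-0.008],[0.013,0.135,-0.008],[0.013,0.135,-0.008],[0.013,0.135,-0.008],[0.013,0.135,-0.008],[0.013,0.135,-0.008],[0.013,0.135,-0.008]],"roll":[0,0,0,0,0,0,0,0]}' | head -2
python3 - <<'E'
from h import *
im=base("pale");cv2.imwrite("pics/w7.png",im);go(.513,.481,.018,183)
E
```

```text
time: 29.93
eef_pos: [0.5184, 0.4764, 0.2407]
pale [254 121] [310 230] [0.5124 0.4823] -176.7 125.5 63.6
travel [0.0051, 0.0049, 0.223] roll 0.0 alt -180.0 j6 -56.8
```

View pics/w7.png

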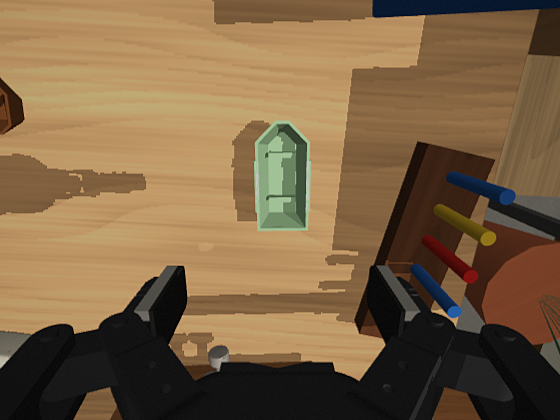

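The last tray is at (283,176), clear all round; the nearest obstacle is the rack at (420,240).

```bash
python3 -m inch '{"claw":[1,1,1,1,1,1,1,1],"travel":[[0.006,0.006,0.04],[0.006,0.006,0.08],[0.006,0.006,0.12],[0.006,0.006,0.16],[0.006,0.006,0.19],[0.006,0.006,0.21],[0.006,0.006,0.217],[0.006,0.006,0.217]],"roll":[0,0,0,0,0,0,0,0]}' | head -1
python3 -m inch '{"claw":[1,1,1,1,1],"travel":[[0,0,0],[0,0,0],[0,0,0],[0,0,0],[0,0,0]],"roll":[0,0,0,0,0]}'
python3 -c "
from h import *
go(.5126,.4822,.018,183.1)"
```

```text
time: 30.65
time: 31.07
eef_pos: [0.5122, 0.4846, 0.0259]
eef_rot: [0.001, -0.028, 1.0, 0.001]
ft_force: [-0.2, 1.1, -0.2]
width: 1.004
grasp_force: 0.0
travel [-0.0003, -0.0024, 0.0079] roll 0.1 alt -179.9 j6 -56.1
```

```bash
python3 -m inch '{"claw":[1,1,1,0.5,0.5,0.5,0.5,0.5],"travel":[[0,-0.002,0.007],[0,-0.002,0.007],[0,-0.002,0.007],[0,-0.002,0.007],[0,-0.002,0.007],[0,-0.002,0.007],[0,-0.002,0.007],[0,-0.002,0.007]],"roll":[0,0,0,0,0,0,0,0]}' 40
python3 -m inch '{"claw":[0.5,0.5],"travel":[[0,0,0],[0,0,0]],"roll":[0,0]}'|head -2
python3 -m inch '{"claw":[0.5,0.5,0.5,0.5,0.5,0.5,0.5],"travel":[[0,0,-0.03],[0,0,-0.07],[0,0,-0.11],[0,0,-0.15],[0,0,-0.19],[0,0,-0.2],[0,0,-0.2]],"roll":[0,0,0,0,0,0,0]}'
python3 - <<'E'
from h import *
nose(.0165);go(.605,-.3126,.22,5.4)
E
```

```text
time: 31.73
eef_pos: [0.5117, 0.4821, 0.0175]
eef_rot: [0.0, -0.028, 1.0, 0.0]
ft_force: [-0.2, 1.2, 0.3]
width: 0.736
grasp_force: 45.2
time: 31.9
eef_pos: [0.5117, 0.4821, 0.0175]
time: 32.48
eef_pos: [0.5137, 0.4836, 0.2234]
eef_rot: [0.004, -0.028, 1.0, 0.003]
ft_force: [0.2, -0.4, -0.8]
width: 0.732
grasp_force: 45.1
nose x 0.0625 mid y [0.0621 0.0002] side y -0.0313 0.0327
travel [-0.0487, -0.7991, -0.0022] roll -2.2 alt 177.8 j6 -56.3
```

```bash
python3 -m inch '{"claw":[0.5,0.5,0.5,0.5,0.5,0.5,0.5,0.5],"travel":[[-0.016,-0.28,0],[-0.016,-0.28,0],[-0.016,-0.28,0],[-0.016,-0.28,0],[-0.016,-0.28,0],[-0.016,-0.28,0],[-0.016,-0.28,0],[-0.016,-0.28,0]],"roll":[57,57,57,57,57,57,57,57]}' | head -2
python3 -c "
from h import *
go(.605,-.3126,.22,5.4)"
```

```text
time: 33.2
eef_pos: [0.5418, 0.1972, 0.2133]
travel [-0.4517, -0.2447, -0.0051] roll -59.9 alt 120.1 j6 -23.2
```

```bash
python3 -m inch '{"claw":[0.5,0.5,0.5,0.5,0.5,0.5,0.5,0.5],"travel":[[-0.24,-0.13,0],[-0.24,-0.13,0],[-0.24,-0.13,0],[-0.24,-0.13,0],[-0.24,-0.13,0],[-0.24,-0.13,0],[-0.24,-0.13,0],[-0.24,-0.13,0]],"roll":[57,57,57,57,57,57,57,57]}' | head -2
python3 -c "
from h import *
go(.605,-.3126,.22,5.4)"
```

```text
time: 33.87
eef_pos: [0.5779, -0.072, 0.2132]
travel [-0.2139, 0.1133, -0.0068] roll 63.1 alt -116.9 j6 6.7
```

```bash
python3 -m inch '{"claw":[0.5,0.5,0.5,0.5,0.5,0.5,0.5,0.5],"travel":[[-0.212,0.113,0],[-0.212,0.113,0],[-0.212,0.113,0],[-0.212,0.113,0],[-0.212,0.113,0],[-0.212,0.113,0],[-0.212,0.113,0],[-0.212,0.113,0]],"roll":[57,57,57,57,57,57,57,57]}' | head -2
python3 -m inch '{"claw":[0.5,0.5,0.5,0.5,0.5,0.5],"travel":[[0,0,0],[0,0,0],[0,0,0],[0,0,0],[0,0,0],[0,0,0]],"roll":[6,6,6,6,6,6]}'|head -2
python3 - <<'E'
from h import *
go(.605,-.3125,.0815,5.4)
E
```

```text
time: 34.53
eef_pos: [0.6075, -0.3072, 0.212]
time: 35.03
eef_pos: [0.6097, -0.3052, 0.2169]
travel [-0.0054, 0.0068, 0.1354] roll 0.9 alt -179.1 j6 50.5
```

```bash
python3 -m inch '{"claw":[0.5,0.5,0.5,0.5,0.5,0.5,0.5,0.5],"travel":[[-0.005,0.007,0.03],[-0.005,0.007,0.06],[-0.005,0.007,0.09],[-0.005,0.007,0.11],[-0.005,0.007,0.118],[-0.005,0.007,0.118],[-0.005,0.007,0.118],[-0.005,0.007,0.118]],"roll":[0.8,0.8,0.8,0.8,0.8,0.8,0.8,0.8]}' | head -2
python3 -m inch '{"claw":[0.5,0.5,0.5,0.5],"travel":[[0,0,0],[0,0,0],[0,0,0],[0,0,0]],"roll":[0,0,0,0]}'|head -2
python3 - <<'E'
from h import *
go(.605,-.3125,.0815,5.4)
E
```

```text
time: 35.7
eef_pos: [0.6069, -0.3138, 0.1018]
time: 36.03
eef_pos: [0.6059, -0.3132, 0.1001]
travel [-0.0009, -0.0008, 0.0186] roll -0.0 alt 180.0 j6 50.7
```

```bash
python3 -m inch '{"claw":[0.5,0.5,0.5,0.5,0.5,0.5,0.5,0.5],"travel":[[-0.001,0,0.004],[-0.001,0,0.008],[-0.001,0,0.012],[-0.001,0,0.014],[-0.001,0,0.015],[-0.001,0,0.016],[-0.001,0,0.016],[-0.001,0,0.016]],"roll":[0,0,0,0,0,0,0,0]}'|grep -E "eef_p|ft"
for i in 1 2 3 4; do python3 -m inch '{"claw":[0.5],"travel":[[0,0,0.001]],"roll":[0]}' | grep -E "eef_p|ft"; done
```

```text
eef_pos: [0.6047, -0.3132, 0.0834]
ft_force: [0.4, 0.3, -0.6]
eef_pos: [0.6049, -0.3133, 0.0828]
ft_force: [-0.3, -0.4, -0.1]
eef_pos: [0.6048, -0.3132, 0.0816]
ft_force: [0.1, -0.0, -2.0]
eef_pos: [0.6049, -0.3133, 0.0814]
ft_force: [-3.2, 2.0, 8.6]
eef_pos: [0.605, -0.3134, 0.0813]
ft_force: [-5.0, 3.2, 14.0]
```

```bash
python3 -m inch '{"claw":[1,1,1,1,1,1,1,1],"travel":[[0,0,-0.002],[0,0,-0.002],[0,0,-0.002],[0,0,-0.01],[0,0,-0.05],[0,0,-0.09],[0,0,-0.13],[0,0,-0.17]],"roll":[0,0,0,0,0,0,0,0]}' | head -2
python3 -m inch '{"claw":[0,0,0,0,0,0,0,0],"travel":[[-0.04,0,-0.01],[-0.08,0,-0.01],[-0.12,0,-0.01],[-0.12,0,-0.01],[-0.12,0,-0.01],[-0.12,0,-0.01],[-0.12,0,-0.01],[-0.12,0,-0.01]],"roll":[0,0,0,0,0,0,0,0]}' | head -2
python3 - <<'E'
from h import *
im=base("pale",.098);cv2.imwrite("pics/w8.png",im)
sc=viewer.snapshot("scene")
cv2.imwrite("pics/cmp.png",np.hstack([im[:,:560],cv2.resize(sc[140:380,120:280],(280,420),interpolation=3)])[:, :840][:, 40:])
c=viewer.calibration("wrist")
for b in blobs(im,"red",300):print("red",b.min(0),b.max(0),ray(b,c,.081).mean(0).round(4),cv2.minAreaRect((ray(b,c,.081)*1000).astype(np.float32)))
for b in blobs(im,"blue",800):print("blue",b.min(0),b.max(0))
im=viewer.snapshot("top");c=viewer.calibration("top")
for b in blobs(im,"blue",150):print("blue",b.min(0),b.max(0),ray(b,c,.06).mean(0).round(3))
for b in blobs(im,"pale",100):print("pale",b.mean(0))
E
```

```text
time: 37.7
eef_pos: [0.6042, -0.3129, 0.2514]
time: 38.37
eef_pos: [0.4863, -0.3243, 0.2596]
pale [241   0] [313 136] [ 0.5966 -0.3139] 5.8 112.3 63.8
red [ 65 160] [100 188] [ 0.4817 -0.1215] ((481.4729919433594, -121.35337829589844), (25.81636619567871, 38.155860900878906), 12.162240028381348)
blue [19 27] [130 125]
blue [ 98 292] [111 346] [0.26  0.564]
blue [308 202] [329 233] [ 0.57  -0.084]
pale [392.18421053 208.65789474]
```

View pics/cmp.png

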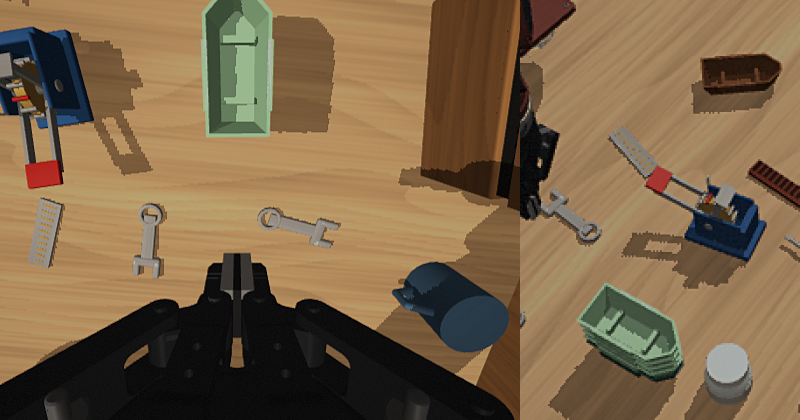

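Four trays are stacked level (scene crop at (630,335)) and no pale tray is left elsewhere in the top view. The pad is at (.4815,-.1213). Next are the four lever strokes.

```bash
python3 -c "
from h import *
go(.4785,-.122,.14,12)"
```

```text
travel [0.0118, -0.2019, 0.1191] roll -6.6 alt 173.4 j6 43.1
```

```bash
python3 -m inch '{"claw":[0,0,0,0,0,0,0,0],"travel":[[0.012,-0.04,0],[0.012,-0.08,0],[0.012,-0.12,0.02],[0.012,-0.16,0.04],[0.012,-0.19,0.07],[0.012,-0.202,0.1],[0.012,-0.202,0.115],[0.012,-0.202,0.115]],"roll":[-6.6,-6.6,-6.6,-6.6,-6.6,-6.6,-6.6,-6.6]}' | head -2
python3 -m inch '{"claw":[0,0,0,0,0],"travel":[[0,0,0],[0,0,0],[0,0,0],[0,0,0],[0,0,0]],"roll":[0,0,0,0,0]}'
python3 -c "
from h import *
go(.4785,-.122,.1,12)"
```

```text
time: 39.18
eef_pos: [0.4754, -0.1194, 0.1399]
time: 39.6
eef_pos: [0.479, -0.123, 0.1456]
eef_rot: [0.001, 0.995, 0.104, 0.001]
ft_force: [-0.9, 0.1, 0.4]
width: 0.001
grasp_force: 0.0
travel [-0.0004, -0.0011, 0.0456] roll -0.1 alt 179.9 j6 54.6
```

```bash
python3 -m inch '{"claw":[0,0,0,0,0,0,0,0],"travel":[[0,0,0.025],[0,0,0.045],[0,0,0.06],[0,0,0.075],[0,0,0.09],[0,0,0.105],[0,0,0.112],[0,0,0.114]],"roll":[0,0,0,0,0,0,0,0]}' | grep -E "eef_p|ft"
for i in 1 2 3 4 5; do python3 -m inch '{"claw":[0],"travel":[[0,0,0.001]],"roll":[0]}' | grep -E "eef_p|ft"; done
```

```text
eef_pos: [0.4794, -0.1227, 0.0308]
ft_force: [1.6, 2.8, 7.9]
eef_pos: [0.4796, -0.1227, 0.0306]
ft_force: [-2.1, 2.0, 12.3]
eef_pos: [0.4797, -0.1227, 0.0302]
ft_force: [-5.0, 3.4, 16.3]
eef_pos: [0.4798, -0.1228, 0.0299]
ft_force: [-7.8, 4.2, 23.1]
eef_pos: [0.4799, -0.1228, 0.0296]
ft_force: [-10.5, 4.9, 30.2]
eef_pos: [0.48, -0.1228, 0.0293]
ft_force: [-13.8, 6.7, 36.6]
```

```bash
python3 -m inch '{"claw":[0,0,0,0,0,0,0,0],"travel":[[0,0,-0.03],[0,0,-0.06],[0,0,-0.09],[0,0,-0.119],[0,0,-0.119],[0,0,-0.119],[0,0,-0.119],[0,0,-0.119]],"roll":[0,0,0,0,0,0,0,0]}' | grep -E "eef_p|ft"
python3 -m inch '{"claw":[0,0,0,0,0,0,0,0],"travel":[[0,0,0],[0,0,0],[0,0,0],[0,0,0],[0,0,0],[0,0,0],[0,0,0],[0,0,0]],"roll":[0,0,0,0,0,0,0,0]}' | grep -E "eef_p|ft"
python3 - <<'E'
from h import *
sc=viewer.snapshot("scene")
cv2.imwrite("pics/s1.png",cv2.resize(np.hstack([cv2.imread("pics/scene0.png")[210:300,170:270],sc[210:300,170:270]]),None,fx=4,fy=4,interpolation=3))
c=viewer.calibration("scene")
for b in blobs(sc,"red",20):print(b.mean(0),ray(b,c,.08).mean(0))
E
```

```text
eef_pos: [0.4772, -0.1218, 0.143]
ft_force: [-0.6, 0.7, 1.2]
eef_pos: [0.4782, -0.1221, 0.1443]
ft_force: [-0.0, -0.5, -1.1]
[306.5        298.38888889] [ 0.77901834 -0.0961505 ]
[199.05555556 242.        ] [ 0.48227955 -0.12150915]
[270.41463415 245.92682927] [ 0.62920516 -0.02853833]
```

View pics/s1.png

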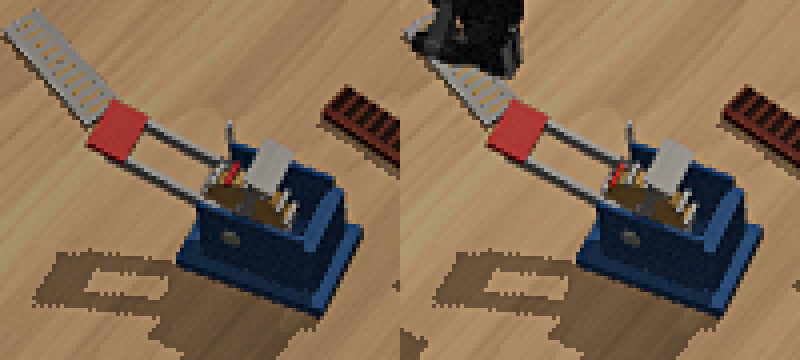

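The lever is back at rest, with the pad again at (199,242), and the wheel's red mark has moved one step. Three more strokes.

```bash
python3 -m inch '{"claw":[0,0,0,0,0,0,0,0],"travel":[[0,0,0.025],[0,0,0.045],[0,0,0.06],[0,0,0.075],[0,0,0.09],[0,0,0.105],[0,0,0.114],[0,0,0.117]],"roll":[0,0,0,0,0,0,0,0]}' | grep -E "eef_p|ft"
python3 -m inch '{"claw":[0,0,0],"travel":[[0,0,0.001],[0,0,0.001],[0,0,0.001]],"roll":[0,0,0]}' | grep -E "eef_p|ft"
python3 -m inch '{"claw":[0,0,0,0,0,0,0,0],"travel":[[0,0,-0.03],[0,0,-0.06],[0,0,-0.09],[0,0,-0.118],[0,0,-0.118],[0,0,-0.118],[0,0,-0.118],[0,0,-0.118]],"roll":[0,0,0,0,0,0,0,0]}' | grep -E "eef_p|ft"
python3 -m inch '{"claw":[0,0,0,0,0,0,0,0],"travel":[[0,0,0],[0,0,0],[0,0,0],[0,0,0],[0,0,0],[0,0,0],[0,0,0],[0,0,0]],"roll":[0,0,0,0,0,0,0,0]}' | grep -E "eef_p|ft"
python3 -c "
from h import *
cv2.imwrite('pics/s2.png',viewer.snapshot('scene'))"
```

```text
eef_pos: [0.4797, -0.1223, 0.0292]
ft_force: [-11.7, 6.3, 38.5]
eef_pos: [0.4796, -0.1223, 0.0296]
ft_force: [-9.8, 4.6, 27.2]
eef_pos: [0.4772, -0.1217, 0.1428]
ft_force: [1.0, 0.2, 0.2]
eef_pos: [0.4782, -0.1221, 0.1444]
ft_force: [-0.2, 1.0, 0.7]
```

```bash
python3 -m inch '{"claw":[0,0,0,0,0,0,0,0],"travel":[[0,0,0.025],[0,0,0.045],[0,0,0.06],[0,0,0.075],[0,0,0.09],[0,0,0.105],[0,0,0.114],[0,0,0.117]],"roll":[0,0,0,0,0,0,0,0]}' | grep -E "eef_p|ft"
python3 -m inch '{"claw":[0,0,0],"travel":[[0,0,0.001],[0,0,0.001],[0,0,0.001]],"roll":[0,0,0]}' | grep -E "eef_p|ft"
python3 -m inch '{"claw":[0,0,0,0,0,0,0,0],"travel":[[0,0,-0.03],[0,0,-0.06],[0,0,-0.09],[0,0,-0.118],[0,0,-0.118],[0,0,-0.118],[0,0,-0.118],[0,0,-0.118]],"roll":[0,0,0,0,0,0,0,0]}' | grep -E "eef_p|ft"
python3 -m inch '{"claw":[0,0,0,0,0,0,0,0],"travel":[[0,0,0],[0,0,0],[0,0,0],[0,0,0],[0,0,0],[0,0,0],[0,0,0],[0,0,0]],"roll":[0,0,0,0,0,0,0,0]}' | grep -E "eef_p|ft"
python3 -c "
from h import *
cv2.imwrite('pics/s3.png',viewer.snapshot('scene'))"
```

```text
eef_pos: [0.4797, -0.1223, 0.0292]
ft_force: [-11.6, 6.7, 38.0]
eef_pos: [0.4796, -0.1223, 0.0296]
ft_force: [-9.0, 5.4, 27.3]
eef_pos: [0.4772, -0.1217, 0.1428]
ft_force: [-0.8, -0.5, -0.2]
eef_pos: [0.4782, -0.1221, 0.1444]
ft_force: [0.1, -0.8, -0.4]
```

```bash
python3 -m inch '{"claw":[0,0,0,0,0,0,0,0],"travel":[[0,0,0.025],[0,0,0.045],[0,0,0.06],[0,0,0.075],[0,0,0.09],[0,0,0.105],[0,0,0.114],[0,0,0.117]],"roll":[0,0,0,0,0,0,0,0]}' | grep -E "eef_p|ft"
python3 -m inch '{"claw":[0,0,0],"travel":[[0,0,0.001],[0,0,0.001],[0,0,0.001]],"roll":[0,0,0]}' | grep -E "eef_p|ft"
python3 -m inch '{"claw":[0,0,0,0,0,0,0,0],"travel":[[0,0,-0.03],[0,0,-0.06],[0,0,-0.09],[0,0,-0.118],[0,0,-0.15],[0,0,-0.17],[0,0,-0.17],[0,0,-0.17]],"roll":[0,0,0,0,0,0,0,0]}' | grep -E "eef_p|ft"
python3 -m inch '{"claw":[0,0,0,0,0,0,0,0],"travel":[[0,0,0],[0,0,0],[0,0,0],[0,0,0],[0,0,0],[0,0,0],[0,0,0],[0,0,0]],"roll":[0,0,0,0,0,0,0,0]}' | grep -E "eef_p|ft"
python3 - <<'E'
from h import *
cv2.imwrite('pics/s4.png',viewer.snapshot('scene'));im=viewer.snapshot('top')
L=["scene0","s2","s3","s4"]
top=np.hstack([cv2.resize(cv2.imread(f"pics/{n}.png")[225:285,185:265],(190,142),interpolation=3) for n in L])
bot=cv2.resize(cv2.imread("pics/s4.png")[80:380],(760,407))
cv2.imwrite("pics/fin.png",np.vstack([top,bot]))
c=viewer.calibration("top")
for b in blobs(im,"pale",60):print("pale",b.mean(0))
E
```

```text
eef_pos: [0.4797, -0.1223, 0.0292]
ft_force: [-11.7, 6.3, 38.5]
eef_pos: [0.4796, -0.1223, 0.0297]
ft_force: [-9.4, 4.4, 26.4]
eef_pos: [0.4792, -0.1225, 0.1979]
ft_force: [0.1, -0.7, 0.2]
eef_pos: [0.4782, -0.122, 0.1962]
ft_force: [0.1, -0.6, -0.9]
pale [393.31730769 205.90384615]
```

View pics/fin.png

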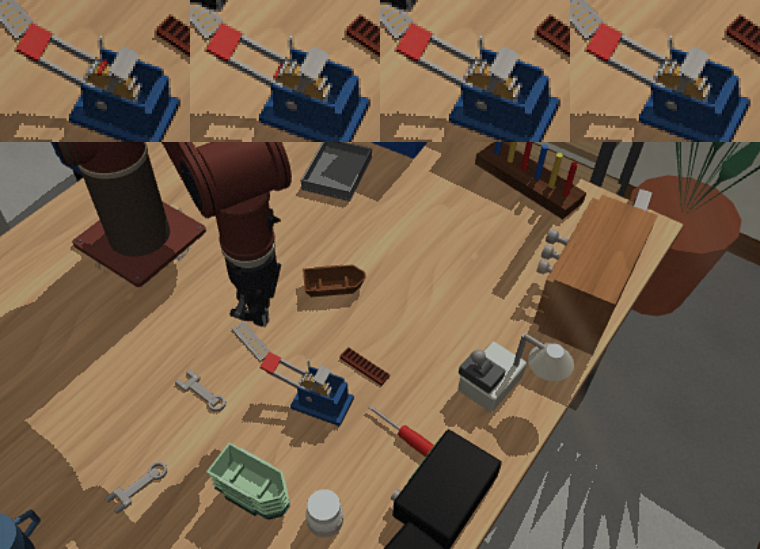

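The lever is up at (270,362) and the nest of four is level at (248,482). Nothing else has moved and no pale tray remains loose, so I'm handing the job in.

```bash
python3 -c "
from cell import ticket
print(ticket.job_done())"
```

```text
the job is handed in; nothing more can be done
None
```

All four loose pale green trays are nested nose over nose in the dark green tray, then counted with four full lever strokes, and the job is handed in (the hand-in returned no verdict).

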